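# Tip the slide box onto its back and push it up to the stop

## Robot

A 6-joint arm with a two-finger parallel gripper is mounted at the origin on the work surface. World frame = base frame: x ahead of the robot, y to its left, z up, the work surface at z = 0. Lengths are in m, angles in rad, forces in N, time in s.
With the tool pointing down it reaches from about 0.25 to 0.775 m from the base axis. Payload 8.9 kg.
Tool frame: the origin (TCP) lies at the very end of the fingers, on their centre line; the grasp point (between the pads) lies 19 mm behind it; z points along the fingers, y is the line along which they close (so a half turn about z gives the same grasp; the last joint's range is limited). The gripper opens to 85 mm and grips with 20 to 120 N. Pads are 22 mm wide; open, the fingers measure 114 mm over their backs; the gripper's body (76 mm by 85 mm) begins 54 mm behind the grasp point. The pads swing forward as they close: fully open they stand 13 mm farther back than shut.
Start: joints at [1.136, 0.291, -0.153, 1.127, 0, 1.431], TCP at [0.153, 0.502, 0.231] pointing down, gripper open.
Joint ranges: [-2.52, 2.52], [-0.91, 1.74], [-1.3, 1.37], [-1.96, 2.02], [-1.52, 1.47], [-3.14, 3.14]. Speed limits (rad/s): [2.22, 2.22, 2.79, 3.14, 3.14, 3.14].

## Interface

Orientations are given as a rotation vector (axis times angle).
In Python, from workcell import robot gives the robot as it stands.
- The arm moves only by the shell command python3 -m creep 'ROWS' [FORCE]. ROWS is JSON, a list of rows, each a list of 7 numbers: the shift along the world's x, y, z in cm, then the turn, a rotation vector about the world's x, y, z in degrees, then the opening in per cent of the stroke, from 0 (shut) to 100 (fully open). In form: [[x, y, z, ax, ay, az, grip], ...]. A call has exactly 5 rows; each row is the pose to reach, as a shift and turn from the pose commanded when the call began; what a row does not reach only later rows make up. A row lasts 1/10 s, in which the tool goes at most 50 mm and 8.59 degrees, less where a joint would pass 70% of its speed; a pose out of reach is approached as far as the arm can. A call with a gripper value outside its range is refused whole. The fingers move at their own pace and stop on an object; FORCE is the grip in N (left out, the last holds). Time passes only in rows, so rows that repeat a pose let the fingers close, or fill a call up. It gives the time, the measured TCP pose, the force, the opening and the grip force at its end, in the units of the state.
- robot.observe(): the state, without advancing time (a new reading comes with each control period).
- robot.capture(name): name is "side" or "top" or "wrist"; returns a dict with "color" (400x640x3 uint8, red, green, blue), "intrinsics" (3x3 intrinsics, pixels), "R" (3x3) and "t" (3): a world point X has camera coordinates R X + t. Camera axes: x right, y down, z forward; pixel columns grow to the right and rows downward; lengths in m; the calibration is good to about 2 mm. A picture is of the moment at which its call begins. There is no depth.
- robot.job_done(): hands the job in; it is judged then, once.
The state is a dict: "t": time; "joints": joint angles; "qd": joint speeds; "joint_torque": joint torques, N m; "position": TCP position; "tool_rot": TCP orientation; "force": force on the tool from outside, world axes, zero at the start; "ft_torque": the same for the moment, N m; "finger_gap": finger opening in m; "grip_force": force on a finger pad.
Only numpy, scipy, OpenCV 4.12 (cv2) and the standard library are available. Lean on these libraries where they do the work, as an engineer would, in place of code of your own. Each camera call takes 0.05 s, during which the arm holds its last target. There are 200 camera calls.

## Task

On the black mat two microscope-slide boxes stand on end. Tip the blue one over onto its back by pushing on its white lid, so that it lies flat on the mat with the lid up and short of the metal bar; then push it along the mat until its leading end sits square and flush against the bar. Only push: do not pick the box up, and leave the green box and the other things on the bench as they are.

Things in the scene. Friction and masses are not known exactly. Their poses are not given: they have to be found in the camera images.
- blue_box: Blue slide box with a white lid: rigid closed block, 35 x 83 x 100 mm (own x, y, z), 0.11 to 0.23 kg, loose, standing on end on the mat at the start. Origin: centre of the end it stands on. z runs along its 100 mm length (up at the start); x points from the lid (face at x = -17.5 mm) to its blue back (x = +17.5 mm); at the start x points to the metal bar, within 15 degrees.
- blue_lid (a point): Centre of the blue box's white lid face (x = -17.5, z = 50 mm in the box's frame), with a paper label and blue stripe. A push high on it, 75 to 90 mm above the mat, tips the box towards the bar: on rubber it tips rather than slides, and past about 20 degrees it falls by itself onto its back.
- blue_end (a point): Centre of the blue box's end with the small steel clasp (z = 100 mm in the box's frame): the upper end at the start. Once the box is on its back it is the leading end, towards the bar; the box is then 35 mm high, its x down, and slides on the mat under a push of a few newtons on its other end.
- blue_pivot (a point): Middle of the lower edge of the blue box's back (x = +17.5 mm, z = 0 in the box's frame), about which it tips; it stays down at the mat's top throughout when the box is only pushed.
- green_box: A box of the same size, build and axes as the blue one, but green plastic with a green stripe on its label; stands beside it on the mat, their centres about 130 to 170 mm apart across the mat; must stay standing where it is.
- mat: Black rubber mat, fixed, 3 mm thick, 315 x 340 mm (x, y), x = -150 to +165 mm in its frame. Origin on the bench under it, z up, x level and towards the aluminium stop bar at its +x edge: bar along y, 340 mm long, 15 mm thick, 20 mm above the mat, face at x = +150 mm. A printed grey line is at x = 50 mm. Boxes start at x = -70 to -20, y about +75 or -75 mm, either way round.
- stop_face (a point): Middle of the foot of the stop bar's face, in the mat's frame x = 150 mm, y = 0, z = 3 mm (mat's top); axes as the mat's.
- jar: Clear plastic staining jar with a white lid, 58 mm across, 89 mm tall, on the bench beyond the stop bar. Origin: centre of its underside.
- stamp: Grey and black desk stamp, 42 x 62 x 46 mm, on the bench beyond the stop bar. Origin: centre of its underside.
- pen: Blue ball pen, 130 mm long, 9 mm thick, lying on the bench beside the mat's edge opposite the bar. Origin: middle of its underside, x along the pen.
Mind the look-alikes: they are no part of the job. Of the things that look like the blue_box, the smallest one is meant. There is more than one size of the green_box; the job needs the smaller.

How it is judged:
By the outcome, as a careful person would: the job done as asked, in the order asked, and still so for the second after the job is handed in, with the robot touching nothing.
It also fails if it takes over 38 s, if anything falls off the work surface, if the arm or the gripper's body presses on something with over 40 N, if the wrist force passes 120 N, or if a joint passes its speed limit or range.

## Working session

There is one attempt and no reset: what is moved stays moved. The work goes in short steps, Python scripts to look and compute and a shell command to move; the robot and the scene stay as the last step left them, time stands still between calls to the robot, and variables do not carry over. Pictures are saved under pics/ and viewed, at most 10 in all, crops included, and the job is handed in when it is done.

```bash
mkdir -p pics; cat > h.py <<'E'
import numpy as np, cv2, pickle
from workcell import robot
def cap(n,f):
    c=robot.capture(n); cv2.imwrite(f'pics/{f}.png',c['color'][:,:,::-1]); pickle.dump(c,open(f'pics/{f}.pkl','wb')); return c
def load(f): return pickle.load(open(f'pics/{f}.pkl','rb'))
def ray(c,u,v,z):
    d=c['R'].T@np.linalg.inv(c['intrinsics'])@np.array([u,v,1.]); o=-c['R'].T@c['t']
    return o+d*(z-o[2])/d[2]
def proj(c,X):
    p=c['intrinsics']@(c['R']@np.array(X)+c['t']); return p[:2]/p[2]
E
python3 - <<'E'
from h import *
cap('top','top0');cap('side','side0')
for f in('top0','side0'):
    c=load(f);print(f,-c['R'].T@c['t'],c['R'][2])
print(robot.observe())
E
```

```text
top0 [ 0.42944485 -0.02605289  1.26757483] [ 0.09215075  0.00991515 -0.9956957 ]
side0 [ 0.05055124 -0.50459042  0.74092441] [ 0.51111678  0.52284032 -0.68220059]
{'t': 0.1, 'joints': array([ 1.13566636e+00,  2.91185217e-01, -1.54005559e-01,  1.12668547e+00,
        2.81774781e-05,  1.43149051e+00]), 'qd': array([ 0.00049931,  0.00023268,  0.00210729, -0.0001554 , -0.00076637,
       -0.00086093]), 'joint_torque': array([ 2.25167190e-03, -5.37975669e+01,  3.31920111e+01,  9.21625353e-03,
       -1.97880991e-04, -1.72527486e-07]), 'position': array([0.15289014, 0.50186966, 0.23082675]), 'tool_rot': array([-4.62937861e-01, -3.10695968e+00,  1.61412783e-03]), 'force': array([ 0.65174016,  0.41491666, -0.0374231 ]), 'ft_torque': array([ 0.02099539,  0.03467036, -0.00066939]), 'grip_force': 0.0, 'finger_gap': 0.08558904761646934}
```

View pics/top0.png

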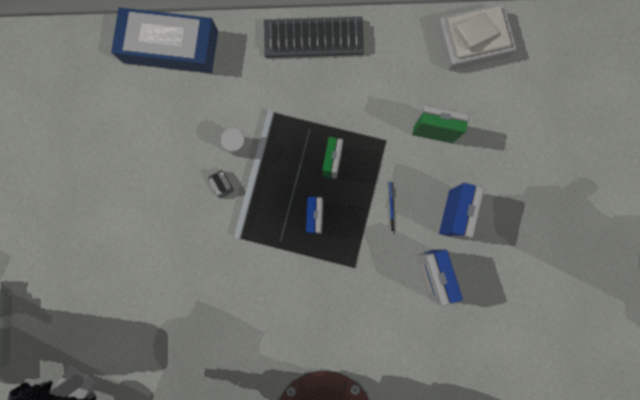

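View pics/side0.png

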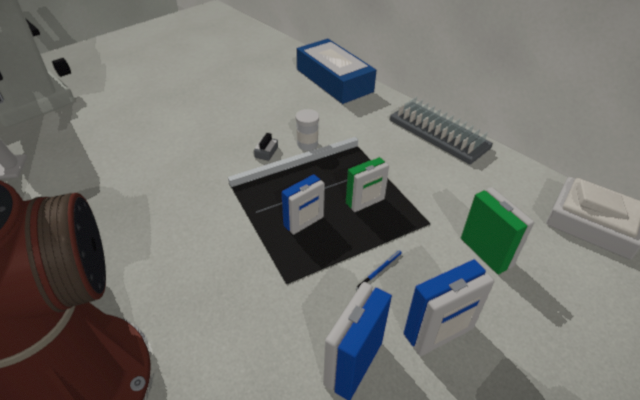

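The boxes on the mat: blue at about (315,215) and green at (333,157) in the top view. The bar lies to the left, towards world +y. I'll enlarge both views.

```bash
python3 - <<'E'
from h import *
a=load('top0')['color'][100:280,220:400,::-1];b=load('side0')['color'][130:290,220:440,::-1]
a=cv2.resize(a,(600,600),interpolation=cv2.INTER_CUBIC)   # x3.333
b=cv2.resize(b,None,fx=3.6,fy=3.6,interpolation=cv2.INTER_CUBIC)
cv2.imwrite('pics/a.png',a);cv2.imwrite('pics/b.png',b);print(b.shape)
E
```

```text
(576, 792, 3)
```

View pics/a.png

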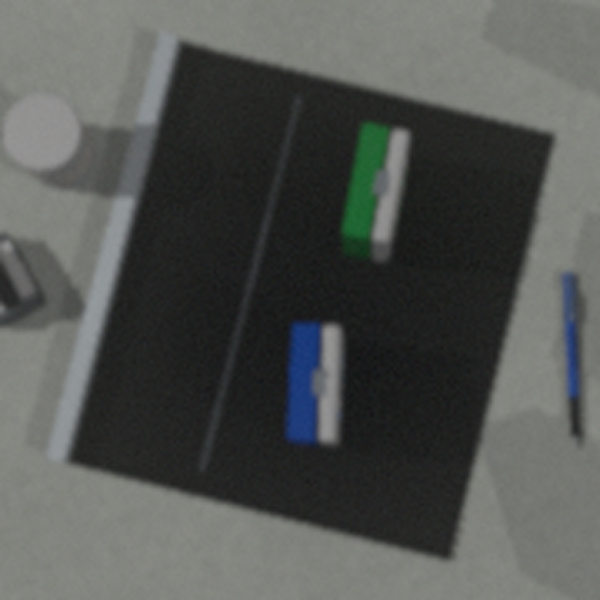

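View pics/b.png

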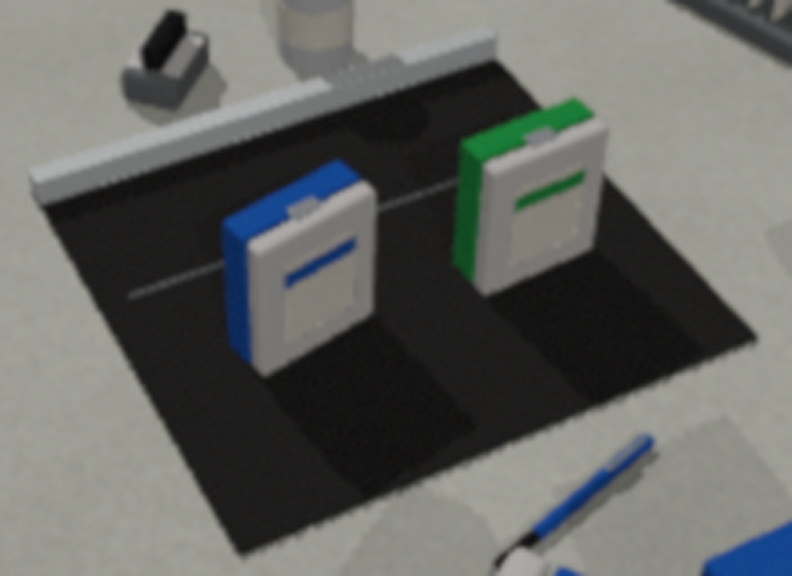

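Crop a: mat's pen-side corners are at (553,135) and (451,557), the bar's inner top edge runs (180,42) to (70,462), and the blue top's corners are (293,323), (342,323), (339,444), (287,442). Crop b: mat corners (242,555) and (755,340); blue top's lid corners (250,247) and (375,190), bottom lid corners (266,374) and (373,316).

```bash
cat > fit.py <<'E'
from h import *
from scipy.optimize import least_squares
T=load('top0');S=load('side0')
ta=lambda u,v:(220+u/3.3333-.35,100+v/3.3333-.35); sb=lambda u,v:(220+u/3.6-.36,130+v/3.6-.36)
def W(p,q): # pose p (x,y,yaw)
    c,s=np.cos(p[2]),np.sin(p[2]); return [p[0]+c*q[0]-s*q[1],p[1]+s*q[0]+c*q[1],q[2]]
def fit(obs,p0):
    f=lambda p:np.concatenate([proj(c,W(p,q))-uv for c,uv,q in obs])
    r=least_squares(f,p0,loss='soft_l1'); return r.x,np.round(r.fun,1)
# mat x -> +y ; mat y -> -x
mat=[(T,ta(553,135),(-.15,-.17,.003)),(T,ta(451,557),(-.15,.17,.003)),(T,ta(180,42),(.15,-.17,.023)),(T,ta(70,462),(.15,.17,.023)),
 (S,sb(242,555),(-.15,.17,.003)),(S,sb(755,340),(-.15,-.17,.003)),(S,sb(50,207),(.15,.17,.003)),(S,sb(497,62),(.15,-.17,.003))]
m,r=fit(mat,[.5,0.05,1.7]);print('mat',m,np.degrees(m[2]),r)
h=.0175;w=.0415
bl=[(T,ta(293,323),(h,-w,.103)),(T,ta(342,323),(-h,-w,.103)),(T,ta(339,444),(-h,w,.103)),(T,ta(287,442),(h,w,.103)),
 (S,sb(250,247),(-h,w,.103)),(S,sb(375,190),(-h,-w,.103)),(S,sb(266,374),(-h,w,.003)),(S,sb(373,316),(-h,-w,.003))]
b,r=fit(bl,[.45,.02,1.6]);print('blue',b,np.degrees(b[2]),r)
d=b[:2]-m[:2];c,s=np.cos(m[2]),np.sin(m[2]);print('blue in mat mm',1e3*(c*d[0]+s*d[1]),1e3*(-s*d[0]+c*d[1]))
print('lid z85',W(b,(-h,0,.085)),'x axis',c,s)
E
python3 fit.py
```

```text
mat [0.58026807 0.00898223 1.29656644] 74.28778467136075 [ 1.2 -0.5  0.4  1.3  0.3 -2.1 -1.   0.5 -0.4  0.1  1.5 -0.9 -2.5  0.1
  0.1 -1. ]
blue [0.50776196 0.00928228 1.49072511] 85.41225712459551 [-0.2  0.1 -0.1  0.8 -1.1 -0.3 -0.4 -0.5  2.   2.2  0.5  0.1 -1.1  1.3
  0.  -0.6]
blue in mat mm -19.34623176579085 69.87809988061925
lid z85 [np.float64(0.506362212046508), np.float64(-0.0081616537644212), 0.085] x axis 0.2708056834944395 0.9626340331544015
```

```bash
python3 -m creep '[[35,-55,0,0,0,-77,50],[35,-55,0,0,0,-77,50],[35,-55,0,0,0,-77,50],[35,-55,0,0,0,-77,50],[35,-55,0,0,0,-77,50]]'
cat > st.py <<'E'
from h import *
from scipy.spatial.transform import Rotation as R
import sys
o=robot.observe();M=R.from_rotvec(o['tool_rot']).as_matrix()
print('t',o['t'],'pos',o['position'].round(4),'yaw_y',np.degrees(np.arctan2(M[1,1],M[0,1])).round(1),'z',M[:,2].round(3),'F',o['force'].round(1),'gap',round(o['finger_gap'],3))
if len(sys.argv)>3:
    g=np.array([float(a) for a in sys.argv[1:4]]);print('shift cm',((g-o['position'])*100).round(1))
E
python3 st.py .503 -.048 .231
```

```text
t: 0.6
position: [0.2876, 0.2895, 0.2312]
tool_rot: [1.576, 2.717, -0.0]
force: [2.0, 0.1, -0.2]
finger_gap: 0.0427
grip_force: 0.0
t 0.6 pos [0.2876 0.2895 0.2312] yaw_y 29.8 z [-0. -0. -1.] F [ 2.   0.1 -0.2] gap 0.043
shift cm [ 21.5 -33.8  -0. ]
```

```bash
python3 -m creep '[[21.5,-33.8,0,0,0,-34,50],[21.5,-33.8,0,0,0,-34,50],[21.5,-33.8,0,0,0,-34,50],[21.5,-33.8,0,0,0,-34,50],[21.5,-33.8,0,0,0,-34,50]]' >/dev/null; python3 st.py .503 -.048 .08
```

```text
t 1.1 pos [0.422  0.0783 0.2313] yaw_y -4.2 z [ 0.  0. -1.] F [0.5 0.7 0.6] gap 0.043
shift cm [  8.1 -12.6 -15.1]
```

```bash
python3 -m creep '[[8.1,-12.8,0,0,0,0,50],[8.1,-12.8,0,0,0,0,50],[8.1,-12.8,0,0,0,0,50],[8.1,-12.8,-5,0,0,0,50],[8.1,-12.8,-10,0,0,0,50]]' >/dev/null; python3 -m creep '[[0,0,-3,0,0,0,50],[0,0,-5,0,0,0,50],[0,0,-5,0,0,0,50],[0,0,-5,0,0,0,50],[0,0,-5,0,0,0,50]]'>/dev/null; python3 st.py .503 -.048 .08
python3 - <<'E'
from h import *
a=cap('side','side1')['color'][90:290,180:440,::-1]
cv2.imwrite('pics/s1.png',cv2.resize(a,None,fx=3,fy=3,interpolation=cv2.INTER_CUBIC))
E
```

```text
t 2.1 pos [ 0.5034 -0.0478  0.0826] yaw_y -3.9 z [ 0.002 -0.    -1.   ] F [-0.7 -0.7  0.4] gap 0.043
shift cm [-0.  -0.  -0.3]
```

View pics/s1.png

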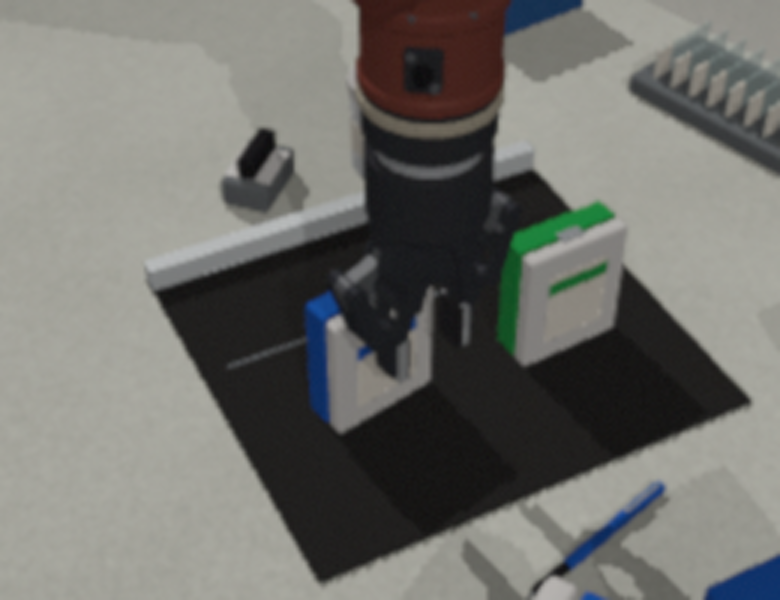

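The fingertips stand behind the blue lid at about (400,375) and (465,340), clear of the green box. Pushing now.

```bash
python3 -m creep '[[0.1,1.0,-0.2,0,0,0,50],[0.2,2.0,-0.2,0,0,0,50],[0.2,2.7,-0.2,0,0,0,50],[0.3,3.2,-0.2,0,0,0,50],[0.3,3.7,-0.2,0,0,0,50]]' >/dev/null; python3 st.py; python3 -m creep '[[0,0.6,0,0,0,0,50],[0.1,1.2,0,0,0,0,50],[0.1,1.8,0,0,0,0,50],[0.2,2.4,0,0,0,0,50],[0.2,2.8,0,0,0,0,50]]'>/dev/null; python3 st.py .503 -.048 .08
python3 - <<'E'
from h import *
a=cap('side','side2')['color'][90:290,180:440,::-1]
cv2.imwrite('pics/s2.png',cv2.resize(a,None,fx=2,fy=2,interpolation=cv2.INTER_CUBIC))
E
```

```text
t 2.65 pos [ 0.5056 -0.01    0.0794] yaw_y -3.9 z [ 0. -0. -1.] F [-0.3 -1.5  0.6] gap 0.042
t 3.15 pos [0.5075 0.0179 0.0793] yaw_y -3.9 z [-0.  0. -1.] F [-0.  -0.8 -0. ] gap 0.043
shift cm [-0.5 -6.6  0.1]
```

View pics/s2.png

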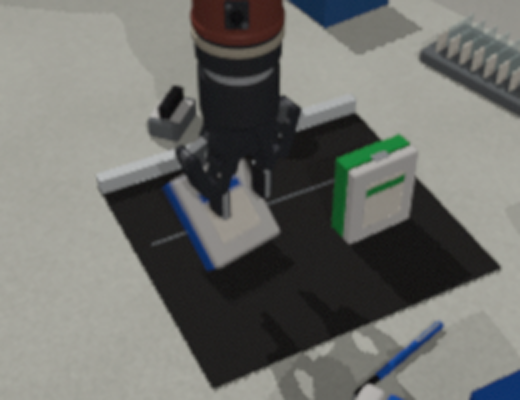

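The box is caught mid-fall, about half down, and the green box is still standing. I'll back off and look again.

```bash
python3 -m creep '[[0,-1,0,0,0,0,50],[-0.1,-3,0,0,0,0,50],[-0.3,-5,0,0,0,0,50],[-0.4,-6,0,0,0,0,50],[-0.4,-6,0,0,0,0,50]]' >/dev/null;  python3 st.py
python3 - <<'E'
from h import *
a=cap('side','side3')['color'][90:290,180:440,::-1];b=cap('top','top3')['color'][100:300,220:400,::-1]
a=cv2.resize(a,None,fx=2,fy=3,interpolation=cv2.INTER_CUBIC)
b=cv2.resize(b,None,fx=1.5,fy=3,interpolation=cv2.INTER_CUBIC)
cv2.imwrite('pics/s3.png',np.hstack([a,b])); print(a.shape,b.shape)
E
```

```text
t 3.7 pos [ 0.5034 -0.0442  0.0794] yaw_y -4.1 z [ 0. -0. -1.] F [ 1.1  0.1 -0.4] gap 0.043
(600, 520, 3) (600, 270, 3)
```

View pics/s3.png

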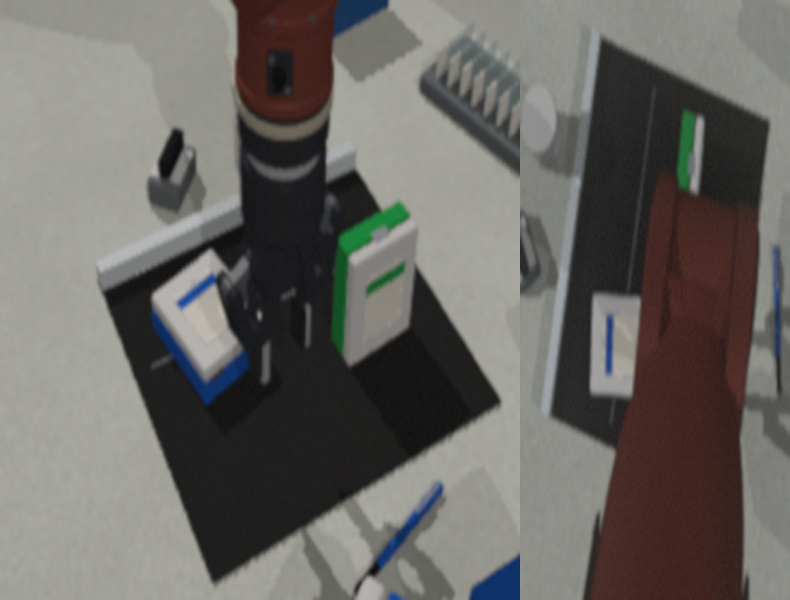

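The box lies flat on its back with the lid up, short of the bar. Leading corners: top view (266.7,197.7) and (266.7,230.7); side view (256,188), (286,173), with the rear-left corner at (284,216).

```bash
cat >> fit.py <<'E'
print('---')
T3=load('top3');S3=load('side3')
o=[(T3,(266.7,197.7),(.1,-w,.038)),(T3,(266.7,230.7),(.1,w,.038)),(S3,(256,188.3),(.1,w,.038)),(S3,(286,173.3),(.1,-w,.038)),(S3,(284,216),(0,w,.038)),(S3,(284,224),(0,w,.003))]
p,r=fit(o,[.5,.03,1.49]);print('box rear',p,np.degrees(p[2]),r)
d=p[:2]-m[:2];c,s=np.cos(m[2]),np.sin(m[2]);print('rear in mat mm',1e3*(c*d[0]+s*d[1]),1e3*(-s*d[0]+c*d[1]))
E
python3 fit.py
```

```text
mat [0.58026807 0.00898223 1.29656644] 74.28778467136075 [ 1.2 -0.5  0.4  1.3  0.3 -2.1 -1.   0.5 -0.4  0.1  1.5 -0.9 -2.5  0.1
  0.1 -1. ]
blue [0.50776196 0.00928228 1.49072511] 85.41225712459551 [-0.2  0.1 -0.1  0.8 -1.1 -0.3 -0.4 -0.5  2.   2.2  0.5  0.1 -1.1  1.3
  0.  -0.6]
blue in mat mm -19.34623176579085 69.87809988061925
lid z85 [np.float64(0.506362212046508), np.float64(-0.0081616537644212), 0.085] x axis 0.2708056834944395 0.9626340331544015
---
box rear [0.51211994 0.02578925 1.52558905] 87.40981370163077 [ 1.6 -0.3  0.6 -0.  -0.6 -0.1 -0.5 -1.2 -0.3 -2.6  0.3  0.9]
rear in mat mm -2.275894989048302 70.15314074873717
```

Consistent with the earlier fit. Now turn the fingers parallel to the bar and lower them behind the box.

```bash
python3 -m creep '[[-0.5,0,0,0,0,-8,50],[-0.5,0,-2,0,0,-11.6,50],[-0.5,0,-5,0,0,-11.6,50],[-0.5,0,-6.8,0,0,-11.6,50],[-0.5,0,-6.8,0,0,-11.6,50]]' >/dev/null;  python3 st.py; python3 -m creep '[[0,1,0,0,0,0,50],[0,2,0,0,0,0,50],[0,3,0,0,0,0,50],[0,3.9,0,0,0,0,50],[0,3.9,0,0,0,0,50]]' >/dev/null;  python3 st.py .5155 .0667 .011
```

```text
t 4.3 pos [ 0.4965 -0.0415  0.0094] yaw_y -15.5 z [-0.004  0.001 -1.   ] F [ 0.4 -0.2  0.1] gap 0.043
t 4.8 pos [ 0.4986 -0.0023  0.0118] yaw_y -15.4 z [ 0.001  0.    -1.   ] F [-0.2 -0.9 -0.1] gap 0.043
shift cm [ 1.7  6.9 -0.1]
```

Push slowly along the mat's x (0.27, 0.96).

```bash
python3 -m creep '[[0.2,0.8,0,0,0,0,50],[0.4,1.6,0,0,0,0,50],[0.6,2.2,0,0,0,0,50],[0.7,2.8,0,0,0,0,50],[0.9,3.4,0,0,0,0,50]]' >/dev/null;  python3 st.py; python3 -m creep '[[0.1,0.5,0,0,0,0,50],[0.3,1,0,0,0,0,50],[0.4,1.5,0,0,0,0,50],[0.6,2,0,0,0,0,50],[0.7,2.4,0,0,0,0,50]]' >/dev/null;  python3 st.py .5155 .0667 .011
python3 - <<'E'
from h import *
a=cap('side','side4')['color'][90:290,180:440,::-1];b=cap('top','top4')['color'][100:300,220:400,::-1]
a=cv2.resize(a,None,fx=2,fy=3,interpolation=cv2.INTER_CUBIC)
b=cv2.resize(b,None,fx=1.5,fy=3,interpolation=cv2.INTER_CUBIC)
cv2.imwrite('pics/s4.png',np.hstack([a,b]))
E
```

```text
t 5.3 pos [0.5073 0.0308 0.0112] yaw_y -15.5 z [-0. -0. -1.] F [ 0.3 -0.7  0.1] gap 0.043
t 5.8 pos [0.5147 0.0548 0.0113] yaw_y -15.5 z [ 0.  0. -1.] F [-0.1 -1.2 -0.3] gap 0.043
shift cm [ 0.1  1.2 -0. ]
```

View pics/s4.png

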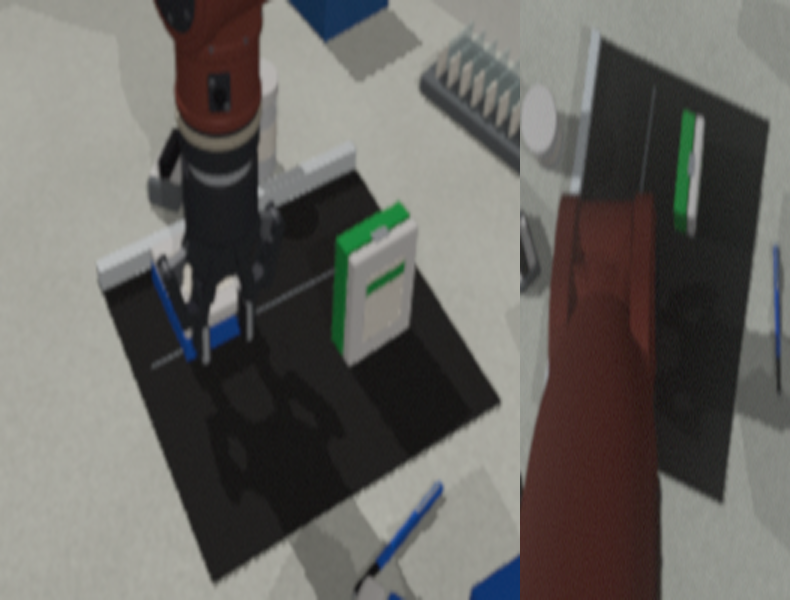

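The blue box is near the bar and looks square to the grey line, and the green box hasn't moved. I'll creep on until the force rises.

```bash
python3 -m creep '[[0.1,0.3,0,0,0,0,50],[0.2,0.6,0,0,0,0,50],[0.2,0.8,0,0,0,0,50],[0.3,0.9,0,0,0,0,50],[0.3,1.0,0,0,0,0,50]]' >/dev/null;  python3 st.py; python3 -m creep '[[0,0.1,0,0,0,0,50],[0,0.1,0,0,0,0,50],[0.1,0.2,0,0,0,0,50],[0.1,0.2,0,0,0,0,50],[0.1,0.2,0,0,0,0,50]]' >/dev/null;  python3 st.py .5155 .0667 .011
```

```text
t 6.4 pos [0.5175 0.0644 0.0113] yaw_y -15.5 z [ 0. -0. -1.] F [-0.4  0.3  0.2] gap 0.043
t 6.9 pos [0.5185 0.0664 0.0114] yaw_y -15.5 z [ 0.  0. -1.] F [0.3 0.7 0. ] gap 0.043
shift cm [-0.3  0.  -0. ]
```

```bash
for i in 1; do python3 -m creep '[[0,0.1,0,0,0,0,50],[0.1,0.2,0,0,0,0,50],[0.1,0.2,0,0,0,0,50],[0.1,0.2,0,0,0,0,50],[0.1,0.2,0,0,0,0,50]]' >/dev/null;  python3 st.py;done; python3 -m creep '[[0,0.1,0,0,0,0,50],[0,0.2,0,0,0,0,50],[0,0.2,0,0,0,0,50],[0,0.2,0,0,0,0,50],[0,0.2,0,0,0,0,50]]' >/dev/null;  python3 st.py
```

```text
t 7.4 pos [0.5184 0.0671 0.0113] yaw_y -15.6 z [-0.002 -0.003 -1.   ] F [-4.7 -6.3  4.5] gap 0.043
t 7.9 pos [0.5182 0.0673 0.0113] yaw_y -15.7 z [-0.002 -0.006 -1.   ] F [ -4.3 -16.4   6.9] gap 0.043
```

Contact with the bar at about 17 N. I'll back off, shut the fingers and press once at the centre so the box seats itself flush.

```bash
python3 -m creep '[[-0.2,-0.8,0,0,0,0,50],[-0.5,-2,0.2,0,0,0,50],[-0.6,-2.3,0.2,0,0,0,0],[-0.6,-2.3,0.2,0,0,0,0],[-0.6,-2.3,0.2,0,0,0,0]]' 20 >/dev/null;  python3 st.py .516 .0664 .0125
python3 - <<'E'
from h import *
a=cap('side','side5')['color'][110:235,200:300,::-1]
cv2.imwrite('pics/s5.png',cv2.resize(a,None,fx=4.8,fy=4.8,interpolation=cv2.INTER_CUBIC))
E
```

```text
t 8.4 pos [0.5135 0.0474 0.0134] yaw_y -15.5 z [ 0.  0. -1.] F [ 0.6 -0.6  0.3] gap 0.001
shift cm [ 0.2  1.9 -0.1]
```

View pics/s5.png

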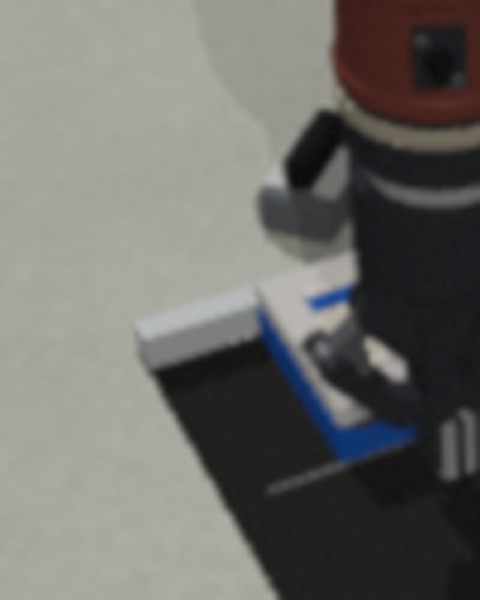

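The rear edge lies along the grey line and the leading end is at the bar. I'll get the box's exact centre line from its rear-left corner at (345,460), leading-left foot at (262,338) and leading-left top at (258,295).

```bash
python3 - <<'E'
from h import *
c=load('side5');m=np.array([.5803,.0090]);C,S=.2708,.9626
for u,v,z in((345,460,.003),(258,290,.038),(345,428,.038),(268,492,.003),(152,372,.003)):
    d=ray(c,200+u/4.8-.4,110+v/4.8-.4,z)[:2]-m;print(1e3*np.array([C*d[0]+S*d[1],-S*d[0]+C*d[1]]))
d=np.array([.5135,.0474])-m;print('tcp',1e3*np.array([C*d[0]+S*d[1],-S*d[0]+C*d[1]]))
E
```

```text
[ 53.90573275 111.24841889]
[144.03844989 114.4813573 ]
[ 39.47268595 115.49720983]
[ 51.02941751 150.4304101 ]
[150.21265176 169.32984351]
tcp [18.8744 74.7004]
```

The TCP is about 3 mm from the box's centre line, so I'll press there.

```bash
python3 -m creep '[[0.2,0.7,0,0,0,0,0],[0.4,1.4,0,0,0,0,0],[0.5,1.8,0,0,0,0,0],[0.5,1.9,0,0,0,0,0],[0.5,1.9,0,0,0,0,0]]' >/dev/null;  python3 st.py; python3 -m creep '[[0,0.1,0,0,0,0,0],[0,0.2,0,0,0,0,0],[0.1,0.2,0,0,0,0,0],[0.1,0.3,0,0,0,0,0],[0.1,0.3,0,0,0,0,0]]' >/dev/null;  python3 st.py
```

```text
t 8.95 pos [0.5184 0.0667 0.0133] yaw_y -15.5 z [-0. -0. -1.] F [ 0.6 -0.1 -0.2] gap -0.0
t 9.45 pos [0.5184 0.0673 0.0132] yaw_y -15.6 z [-0.002 -0.004 -1.   ] F [ -3.5 -10.8   3.3] gap -0.0
```

Pressed flush at the centre with about 11 N. Next I retreat, rise clear and take a last look.

```bash
python3 -m creep '[[-0.3,-1,0,0,0,0,0],[-0.9,-3,0,0,0,0,0],[-1.7,-6,0,0,0,0,0],[-1.7,-6,4,0,0,0,0],[-1.7,-6,8,0,0,0,0]]' >/dev/null;python3 -m creep '[[0,0,5,0,0,0,0],[0,0,10,0,0,0,0],[-5,-3,12,0,0,0,0],[-10,-6,12,0,0,0,0],[-15,-10,12,0,0,0,0]]' >/dev/null;  python3 st.py
python3 - <<'E'
from h import *
b=cap('top','top6')['color'][100:280,220:400,::-1]
a=cap('side','side6')['color'][110:250,200:420,::-1]
b=cv2.resize(b,(480,480),interpolation=cv2.INTER_CUBIC); a=cv2.resize(a,(320,480),interpolation=cv2.INTER_CUBIC)
cv2.imwrite('pics/s6.png',np.hstack([b,a]))
E
```

```text
t 10.45 pos [ 0.3778 -0.0711  0.2136] yaw_y -15.4 z [ 0.002 -0.    -1.   ] F [ 0.7 -0.8 -0.9] gap -0.0
```

View pics/s6.png

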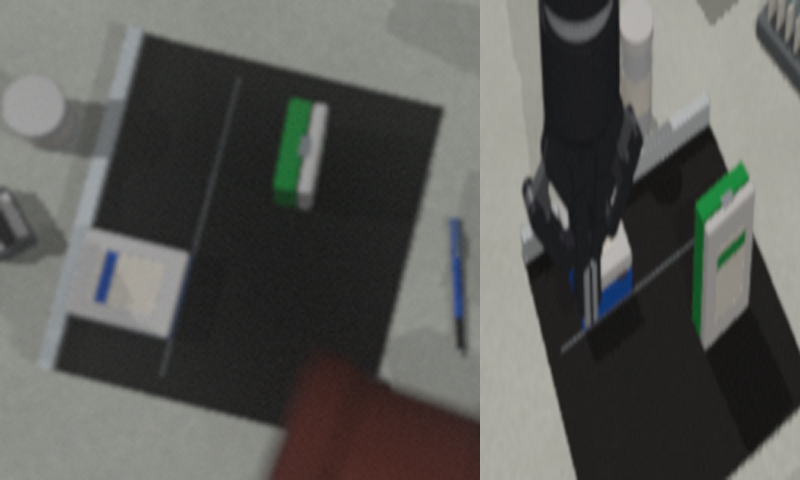

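The blue box lies lid up and square against the bar at (65–190, 230–335), with its rear edge on the grey line. The green box, jar, stamp and pen have not moved, and the arm is clear.

```bash
python3 -c "
from workcell import robot
print(robot.job_done())"
```

```text
the job is handed in; nothing more can be done
None
```

The blue box was tipped onto its back by its lid and pushed square and flush against the bar, nothing else was disturbed, and the job was handed in at about 10.5 s.

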